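Load a wheel on the indexing fixture and hold the index plunger out

TASK

Set the wheel with the yellow hub down flat, without dropping it, centred in the yellow ring painted on the round indexing fixture, and let go of it. Then take the fixture's red plunger knob, pull it straight up as far as it goes against its spring and keep holding it there, pin clear of its hole, so that a colleague can turn the plate: finish while still holding the knob up. Leave everything else on the bench where it lies.

Things in the scene. Friction and masses are not known exactly. Their poses are not given: they have to be found in the camera images.
- wheel_yellow_center (a point): Centre (half-way up) of the loose toy-vehicle wheel with the yellow hub: a hard black tyre, 56 mm in diameter and 32 mm thick, lying flat on the bench (so this point starts 16 mm above it); its z axis is the axle; about 70 g. Two other wheels of the same size have a white and a blue hub.
- wheel_yellow: The same yellow-hub wheel; origin at the centre of its underside.
- index: Fixed indexing fixture (place and yaw vary; nothing turns): round grey base, 210 mm across, with a 190 mm aluminium index plate, top 30 mm above the bench, 12 dark holes near its rim. On its -y side a steel bracket (40 mm wide, 110 to 150 mm out) holds an arm, top at 66 mm, reaching in to 68 mm from the centre; plunger axis 85 mm from the centre along -y. Origin: centre of its underside.
- mark (a point): Centre of the yellow painted ring (inner diameter 64 mm, outer 76 mm) at the centre of the index plate, on the plate's top, 30 mm above the bench. Its axes are those of the fixture.
- knob (a point): Centre (half-way up) of the red plunger knob: upright cylinder 26 mm in diameter, 28 mm tall; seated, its centre is 102 mm and its top 116 mm above the bench. It rises with the plunger. Below it a brass guide, 18 mm in diameter, ends at 80 mm and the bracket arm's top is at 66 mm; nothing stands beside or above the knob.
- plunger (a joint): Lift of the plunger, straight up (m): 0 = pin seated 14 mm deep in its hole, 0.014 = pin tip level with the plate's top, 0.018 = the stop, fully pulled. The spring pulls it down with about 4 N at 0 and 10 N at the stop, and it drops back when let go.
- wheel_white_center (a point): Centre of the loose wheel with the white hub (same size); leave it.
- wheel_blue_center (a point): Centre of the loose wheel with the blue hub (same size); leave it.
- girder: Loose aluminium perforated angle strip, 160 x 26 x 26 mm, along its x; origin at the centre of its underside. Leave it.
- plate: Loose orange perforated plate, 120 x 60 x 4 mm; origin at the centre of its underside. Leave it.
- screwdriver: Loose screwdriver lying on the bench, along its x, handle to its -x. Leave it.
- tray: Loose white two-part tray of small screws, 100 x 140 x 35 mm; origin at the centre of its underside. Leave it.
- mug: Loose blue mug, 76 mm in diameter, 90 mm tall, handle to its +y; origin at the centre of its underside. Leave it.
Not all that is in view belongs to the job. Leave any orange or purple look-alike of the wheel_yellow alone.

How it is judged (in metres and radians):
On the way, in this order (a step that is already met when the one before it is completed fails the run):
1. the yellow-hub wheel lies flat and still in the painted ring, let go, with the plunger still seated (horizontal distance between wheel_yellow_center and mark below 0.01 m and height (world z) of wheel_yellow_center between 0.042 and 0.05 m and (angle between wheel_yellow_center's own z axis and vertical below 0.1 rad or angle between wheel_yellow_center's own z axis and vertical above 3.04 rad) and contact force between the fingers and wheel_yellow below 0.1 N and linear speed of wheel_yellow below 0.02 m/s and value of joint plunger below 0.003 m), for 0.2 s.
2. the plunger is gripped and pulled right up (value of joint plunger above 0.015 m and contact force between the fingers and plunger above 2 N), for 0.5 s.
At the end, for the whole second after the job is handed in: Fingers still hold the plunger (over 2 N), still and more than 15 mm up of its 18 mm; the yellow-hub wheel lies flat, still and untouched on the index plate, centre within 10 mm of the ring's centre; every other loose thing is within 20 mm of its start (all of step 2 and horizontal distance between wheel_yellow_center and mark below 0.01 m and height (world z) of wheel_yellow_center between 0.042 and 0.05 m and (angle between wheel_yellow_center's own z axis and vertical below 0.1 rad or angle between wheel_yellow_center's own z axis and vertical above 3.04 rad) and contact force between each of the fingers, plunger and wheel_yellow below 0.1 N and linear speed of wheel_yellow below 0.02 m/s and velocity of joint plunger between -0.01 and 0.01 m/s and distance of each of wheel_white_center, wheel_blue_center, girder, plate, screwdriver, tray, mug from where it was at the start of the episode below 0.02 m); the arm keeps its last pose, push and grip.
It fails at once if the yellow-hub wheel is dropped (moves faster than 0.6 m/s while not held) (linear speed of wheel_yellow above 0.6 m/s and contact force between the fingers and wheel_yellow below 0.1 N).
It fails at once if another thing on the bench is moved by more than 20 mm (distance of any of wheel_white_center, wheel_blue_center, girder, plate, screwdriver, tray, mug from where it was at the start of the episode above 0.02 m).
It also fails if it takes over 48 s, if anything falls off the work surface, if the arm or the gripper's body presses on something with over 40 N, if the wrist force passes 120 N, or if a joint passes its speed limit or range.

ROBOT

A 6-joint arm with a two-finger parallel gripper is mounted at the origin on the work surface. World frame = base frame: x ahead of the robot, y to its left, z up, the work surface at z = 0. Lengths are in mm, angles in rad, forces in N, time in s.
With the tool pointing down it reaches from about 300 to 775 mm from the base axis. Payload 14.6 kg.
Tool frame: the origin (TCP) lies between the finger pads; the fingertips stand 22 mm ahead of it and the grasp point (between the pads) lies 3 mm ahead of it (finger_overhang is the distance from the TCP to the fingertips, in mm); z points along the fingers, y is the direction in which the jaws open and shut (so a half turn about z gives the same grasp; the last joint's range is limited). The gripper opens to 94 mm and grips with 3 to 60 N. Pads are 16 mm wide; open, the fingers measure 119 mm over their backs; the gripper's body (75 mm by 177 mm) begins 78 mm behind the grasp point.
Start: joints at [-1.383, 0.3, 1.521, -0, 1.321, -0.067], TCP at [138.622, -532.234, 227.446] pointing down, gripper open.
Joint ranges: [-3.03, 3.03], [-0.79, 2.21], [0.23, 2.52], [-1.04, 4.18], [0, 3.07], [-2.55, 2.55]. Speed limits (rad/s): [2.22, 2.22, 2.57, 3.14, 3.14, 3.14].

INTERFACE

Orientations are given as [roll, pitch, yaw] about the fixed x, y, z axes, in that order (R = Rz(yaw) Ry(pitch) Rx(roll)).
In Python, from cell import * gives the robot as it stands.
- The arm moves only by the tool jog_arm, never from a script. Its argument "increments" is a list of rows, each a list of 7 numbers: the shift along the tool's x, y, z in cm, then the turn, a rotation vector about the tool's x, y, z in degrees, then the finger opening in cm, from 0 to 9.4. In form: [[x, y, z, wx, wy, wz, grip], ...]. A call has 1 to 20 rows; each row shifts and turns the commanded pose from where the row before left it, along the tool's axes as they then stand; what a row does not reach is not made up. A row lasts 1/8 s, in which the tool goes at most 62.5 mm and 10.7 degrees, less where a joint would pass 70% of its speed; a pose out of reach is approached as far as the arm can. A call is refused whole if a number of a shift passes 6.25 or a number of a turn 10.7, either way. A call with a gripper value outside its range is refused whole. The fingers move at their own pace and stop on an object; "squeeze" is the grip in N (left out, the last holds). Time passes only in rows, so rows that do not move let the fingers close. It gives the time, the measured TCP pose, the force and the opening at its end, in the units of the state.
- read_state(): the state, without advancing time (a new reading comes with each control period).
- camera(name): name is "side" or "top"; returns a dict with "image" (384x512x3 uint8, red, green, blue), "K" (3x3 intrinsics, pixels), "rvec" (rotation vector, rad) and "tvec" (3), from world to camera coordinates, as OpenCV has them. Camera axes: x right, y down, z forward; pixel columns grow to the right and rows downward; lengths in mm; the calibration is good to about 2 mm. A picture is of the moment at which its call begins. There is no depth.
- sign_off(): hands the job in, once; it reports no verdict.
Trained networks look in a picture, given as the dict that the camera call returned (one of the last four; its "shot" number tells which), for a name from the list of things; names that differ only in an ending like _2 or _b are one class to them, and where a whole thing is asked for, a point or a joint stands for the part that bears it (a point fixed in the world has none). Each returns a list of dicts, best first, with "conf" (0 to 1); they miss things now and then, are a little off and sometimes report something else, mostly with a low value. They report only what shows in the picture. A call takes as long as a camera call. They do not tell look-alikes from the thing itself.
- recognise(picture, name): "centre" ([x, y, z] in mm, in the coordinates of the camera as it stood for that picture, good to about 4 mm: the middle of the surface that is visible of it).
- regions_of(picture, name): "mask" (384x512 bool, what is visible of it).
The state is a dict: "clock": time; "joints": joint angles; "qd": joint speeds; "effort": joint torques, N m; "eef_pos": TCP position; "eef_rot": TCP orientation; "wrist_force": force on the tool from outside, world axes, zero at the start; "moment": the same for the moment, N m; "finger_gap": finger opening in mm.
Only numpy, scipy, OpenCV 4.12 (cv2) and the standard library are available. Lean on these libraries where they do the work, as an engineer would, in place of code of your own. Each camera call takes 0.05 s, during which the arm holds its last target.

## Working session

There is one attempt and no reset: what is moved stays moved. The work goes in short steps, Python scripts to look and compute and a tool call to move; the robot and the scene stay as the last step left them, time stands still between calls to the robot, and variables do not carry over. Pictures are saved under pics/ and viewed, and the job is handed in when it is done.

Besides the shell and the picture viewer there is one more tool, called after "Call:" in YAML: its name, and indented under it one key for each argument. jog_arm: Moves the arm, as the interface text tells. Its arguments: {"type":"object","properties":{"increments":{"type":"array"},"squeeze":{"type":"number"}},"required":["increments"]}

```bash
mkdir -p pics; cat > h.py <<'E'
from cell import *
import numpy as np, cv2
def ray(c,u,v):
    R=cv2.Rodrigues(np.array(c["rvec"],float))[0];t=np.array(c["tvec"],float).ravel()
    K=np.array(c["K"],float)
    d=R.T@np.linalg.inv(K)@np.array([u,v,1.0]);o=-R.T@t
    return o,d
def atz(c,u,v,z):
    o,d=ray(c,u,v);return o+d*(z-o[2])/d[2]
def w(c,p):
    R=cv2.Rodrigues(np.array(c["rvec"],float))[0];t=np.array(c["tvec"],float).ravel()
    return R.T@(np.array(p)-t)
def px(c,P):
    return cv2.projectPoints(np.array(P,float).reshape(-1,3),np.array(c["rvec"],float),np.array(c["tvec"],float),np.array(c["K"],float),None)[0].reshape(-1,2)
def save(c,n): cv2.imwrite("pics/"+n,np.ascontiguousarray(c["image"][:,:,::-1]))
E
python3 - <<'E'
from h import *
s=read_state();print({k:np.round(v,3).tolist() for k,v in s.items()})
for n in("top","side"):
    c=camera(n);save(c,n+"0.png")
    for k in("wheel_yellow","mark","index","knob","wheel_white_center","wheel_blue_center","mug","tray","girder"):
        try:
            print(n,k,[(np.round(w(c,r["centre"])).tolist(),round(r["conf"],2)) for r in recognise(c,k)][:6])
        except Exception as e: print(k,e)
E
```

```text
{'clock': 0.0, 'joints': [-1.383, 0.3, 1.522, -0.0, 1.321, -0.067], 'qd': [0.001, -0.0, 0.001, -0.001, -0.0, -0.001], 'effort': [0.002, -53.181, -35.274, 0.071, 0.024, -0.0], 'eef_pos': [138.591, -531.984, 226.88], 'eef_rot': [-3.14, -0.0, 0.255], 'wrist_force': [0.057, -0.456, 0.828], 'moment': [-0.01, 0.047, -0.034], 'finger_gap': 93.964}
top wheel_yellow [([628.0, 174.0, 34.0], 0.77), ([593.0, 80.0, 31.0], 0.66), ([527.0, 217.0, 36.0], 0.54)]
top mark [([490.0, -195.0, 28.0], 0.87)]
top index [([495.0, -197.0, 30.0], 0.89)]
top knob [([468.0, -276.0, 115.0], 0.41)]
top wheel_white_center [([445.0, 144.0, 34.0], 0.73)]
top wheel_blue_center [([554.0, 312.0, 38.0], 0.74)]
top mug [([504.0, 514.0, 49.0], 0.63)]
top tray [([721.0, 349.0, 5.0], 0.87)]
top girder [([785.0, 33.0, 2.0], 0.68)]
side wheel_yellow [([513.0, 232.0, 33.0], 0.76), ([584.0, 90.0, 30.0], 0.49)]
side mark [([468.0, -186.0, 30.0], 0.7)]
side index [([467.0, -189.0, 29.0], 0.72)]
side knob [([541.0, -469.0, 11.0], 0.48)]
side wheel_white_center [([441.0, 157.0, 29.0], 0.75)]
side wheel_blue_center [([543.0, 322.0, 30.0], 0.76)]
side mug [([490.0, 513.0, 60.0], 0.78)]
side tray [([727.0, 346.0, 19.0], 0.82), ([463.0, -267.0, 107.0], 0.51), ([442.0, 158.0, 31.0], 0.49)]
side girder [([785.0, 38.0, 2.0], 0.53)]
```

```bash
ls pics
```

```text
side0.png
top0.png
```

View pics/top0.png

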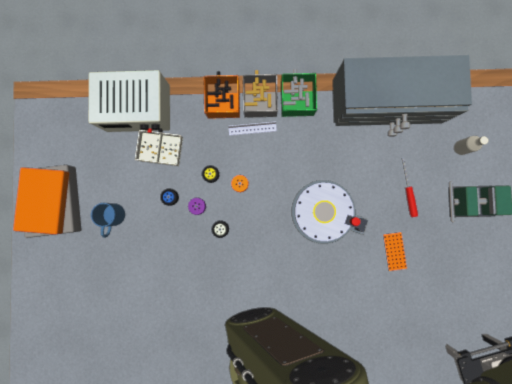

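View pics/side0.png

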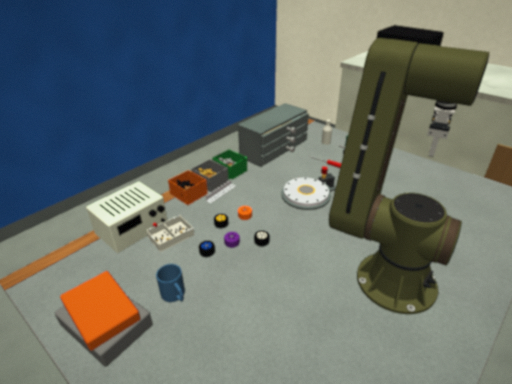

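The top view shows the yellow-hub wheel at (210,174), with an orange look-alike at (240,184) and a purple one at (197,206). White is at (220,229) and blue at (169,197). The ring is at (325,211) and the red knob at (356,222). Next I'll measure these more precisely.

```bash
python3 - <<'E'
from h import *
c=camera("top");s=camera("side")
im=c["image"]
for n,q in(("top",c),("side",s)):
    for k in ("wheel_yellow","index","mark","knob"):
        for r in regions_of(q,k)[:5]:
            m=r["mask"];v,u=np.nonzero(m);uv=(u.mean()+0,v.mean()+0)
            z={"wheel_yellow":20,"index":25,"mark":30,"knob":105}[k]
            print(n,k,round(r["conf"],2),m.sum(),np.round(uv,1),(u.min(),u.max(),v.min(),v.max()),np.round(atz(q,*uv,z),1))
hsv=cv2.cvtColor(im,cv2.COLOR_RGB2HSV)
y=cv2.inRange(hsv,(20,90,90),(35,255,255)); 
n,l,st,ce=cv2.connectedComponentsWithStats(y)
for i in range(1,n):
    if st[i,4]>8: print("yel",st[i],ce[i],np.round(atz(c,*ce[i],30),1))
r=cv2.inRange(hsv,(0,150,90),(6,255,255))|cv2.inRange(hsv,(174,150,90),(180,255,255))
n,l,st,ce=cv2.connectedComponentsWithStats(r)
for i in range(1,n):
    if st[i,4]>8: print("red",st[i],ce[i],np.round(atz(c,*ce[i],116),1))
o,d=ray(c,256,192);print(o)
a=cv2.resize(im[160:260,150:390],None,fx=3.3,fy=3.3,interpolation=cv2.INTER_CUBIC);cv2.imwrite("pics/crop.png",a[:,:,::-1])
b=cv2.resize(s["image"][140:260,180:350],None,fx=4.5,fy=4.5,interpolation=cv2.INTER_CUBIC);cv2.imwrite("pics/crops.png",b[:,:,::-1])
E
```

```text
top wheel_yellow 0.63 247 [196.5 205.7] (np.int64(188), np.int64(205), np.int64(198), np.int64(214)) [523.3 221.1  20. ]
top wheel_yellow 0.61 221 [239.  182.8] (np.int64(231), np.int64(247), np.int64(175), np.int64(191)) [596.   79.9  20. ]
top wheel_yellow 0.49 225 [209.5 173.4] (np.int64(202), np.int64(217), np.int64(165), np.int64(182)) [629.2 177.   20. ]
top index 0.62 3450 [325.3 212.2] (np.int64(291), np.int64(367), np.int64(180), np.int64(243)) [ 494. -200.   25.]
top mark 0.64 3334 [325.2 212.2] (np.int64(291), np.int64(366), np.int64(180), np.int64(242)) [ 494.1 -198.8   30. ]
side wheel_yellow 0.72 209 [232.1 239.3] (np.int64(225), np.int64(239), np.int64(232), np.int64(247)) [517.6 225.2  20. ]
side wheel_yellow 0.62 191 [221.  220.3] (np.int64(214), np.int64(228), np.int64(213), np.int64(227)) [625.1 178.4  20. ]
side wheel_yellow 0.54 196 [245.  212.2] (np.int64(238), np.int64(252), np.int64(205), np.int64(220)) [590.5  81.9  20. ]
side index 0.95 1485 [309.5 191.1] (np.int64(282), np.int64(335), np.int64(166), np.int64(209)) [ 480.6 -197.8   25. ]
side mark 0.71 1549 [309.6 191.1] (np.int64(282), np.int64(335), np.int64(166), np.int64(210)) [ 476.6 -191.9   30. ]
yel [255  70   3   4  11] [256.09090909  71.63636364] [965.   16.4  30. ]
yel [316  74   1  12  12] [316.   79.5] [ 933.6 -181.6   30. ]
yel [246  77  25  31 276] [260.03623188  91.17391304] [898.6   4.6  30. ]
yel [245 102  12   4  40] [250.675 103.575] [857.5  36.4  30. ]
yel [204 168  12  12 114] [209.5877193  173.34210526] [628.4 175.3  30. ]
yel [313 200  23  23 122] [324.2704918  211.54918033] [ 496.3 -196.    30. ]
red [148 128   4   5  14] [149.35714286 130.07142857] [756.1 346.8 116. ]
red [406 187  12  30 201] [411.3681592  201.87064677] [ 520.6 -442.6  116. ]
red [351 217   9   9  62] [355.0483871  221.20967742] [ 465.9 -272.3  116. ]
[ 499.19611146    8.99565824 1213.2875029 ]
```

View pics/crop.png

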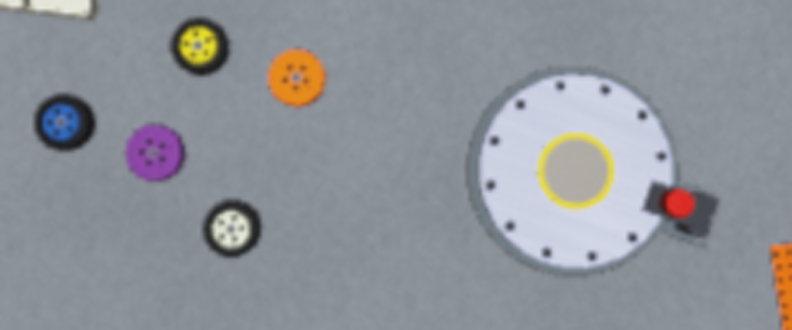

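View pics/crops.png

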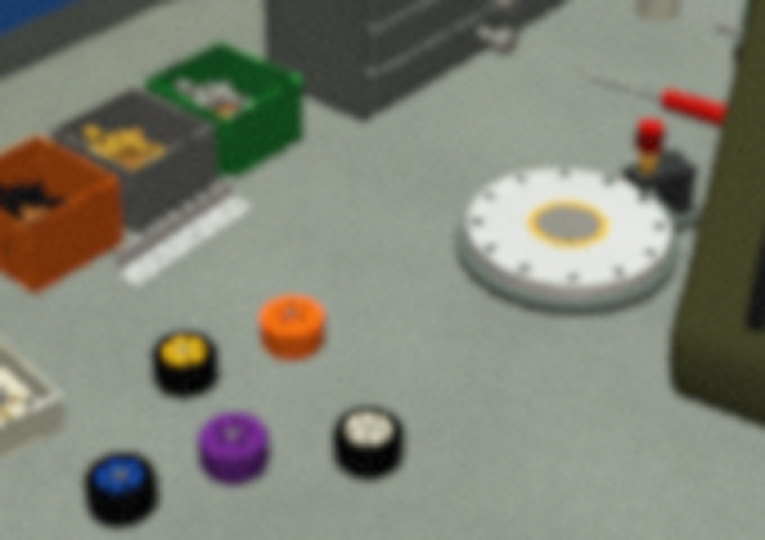

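```bash
cat > m.py <<'E'
from h import *
def blobs(c,lo,hi,roi,z,nm,mina=6):
    hsv=cv2.cvtColor(c["image"],cv2.COLOR_RGB2HSV)
    y=np.zeros(hsv.shape[:2],np.uint8);u0,u1,v0,v1=roi
    for a,b in zip(lo,hi): y|=cv2.inRange(hsv,a,b)
    k=np.zeros_like(y);k[v0:v1,u0:u1]=y[v0:v1,u0:u1]
    v,u=np.nonzero(k)
    if len(u)<6: print(nm,"none");return
    h=cv2.convexHull(np.stack([u,v],1).astype(np.float32))
    m=cv2.moments(h);ce=(m["m10"]/m["m00"],m["m01"]/m["m00"])
    print(nm,len(u),np.round(ce,1),np.round(atz(c,*ce,z),1));return ce
Y=([(15,70,90)],[(38,255,255)]);R=([(0,150,70),(174,150,70)],[(7,255,255),(180,255,255)])
E
python3 - <<'E'
from m import *
c=camera("top");s=camera("side")
blobs(c,*Y,(195,222,160,186),32,"whl top")
blobs(s,*Y,(212,230,208,230),32,"whl side")
blobs(c,*Y,(308,342,195,228),30,"ring top")
blobs(s,*Y,(292,320,180,200),30,"ring side")
blobs(c,*R,(345,365,210,230),116,"knob top")
blobs(s,*R,(316,332,162,178),104,"knob side")
for nm,cc in (("t",c),("s",s)):
  print(np.round(px(cc,[[628,175,32],[496,-196,30],[466,-273,102],[466,-273,116]]),1))
E
```

```text
whl top 114 [209.6 173.4] [628. 175.  32.]
whl side 66 [220.6 217.3] [628.3 176.6  32. ]
ring top 149 [324.1 211.2] [ 497.6 -195.5   30. ]
ring side 77 [305.8 189.4] [ 495.6 -191.3   30. ]
knob top 64 [354.8 221.2] [ 466.  -271.6  116. ]
knob side 41 [326.1 167.2] [ 469.2 -292.6  104. ]
[[209.6 173.4]
 [324.3 211.6]
 [354.1 221. ]
 [355.3 221.2]]
[[220.9 217.1]
 [306.4 188.9]
 [324.1 169.7]
 [324.4 166.8]]
```

Call:
jog_arm:
  increments:
    - [0,0,0,0,0,-8.95,9.4]
    - [0,0,0,0,0,-8.95,9.4]
    - [0,0,0,0,0,-8.95,9.4]
    - [0,0,0,0,0,-8.95,9.4]
    - [0,0,0,0,0,-8.95,9.4]
    - [0,0,0,0,0,-8.95,9.4]

```text
clock: 2.35
eef_pos: [138.6, -532.2, 227.4]
eef_rot: [3.142, 0.0, 1.197]
wrist_force: [0.1, 0.7, -0.4]
finger_gap: 94.1
```

```bash
cat > d.py <<'E'
from h import *
import sys
from scipy.spatial.transform import Rotation as Ro
s=read_state();T=np.array(list(map(float,sys.argv[1:4])))
R=Ro.from_euler("xyz",s["eef_rot"]);p=np.array(s["eef_pos"])
print("t",s["clock"],"pos",np.round(p,1),"rot",np.round(s["eef_rot"],4),"F",np.round(s["wrist_force"],1),"gap",s["finger_gap"])
print("tool cm",np.round(R.inv().apply(T-p)/10,3))
E
python3 d.py 628 175.5 130
```

```text
t 2.35 pos [ 138.6 -532.2  227.4] rot [3.1416 0.     1.1971] F [ 0.1  0.7 -0.4] gap 94.09583449398784
tool cm [83.755 19.727  9.744]
```

Call:
jog_arm:
  increments:
    - [4.19,0.986,0,0,0,0,9.4]
    - [4.19,0.986,0,0,0,0,9.4]
    - [4.19,0.986,0,0,0,0,9.4]
    - [4.19,0.986,0,0,0,0,9.4]
    - [4.19,0.986,0,0,0,0,9.4]
    - [4.19,0.986,0,0,0,0,9.4]
    - [4.19,0.986,0,0,0,0,9.4]
    - [4.19,0.986,0,0,0,0,9.4]
    - [4.19,0.986,0,0,0,0,9.4]
    - [4.19,0.986,0,0,0,0,9.4]
    - [4.19,0.986,0,0,0,0,9.4]
    - [4.19,0.986,0,0,0,0,9.4]
    - [4.19,0.986,0,0,0,0,9.4]
    - [4.19,0.986,1,0,0,0,9.4]
    - [4.19,0.986,1,0,0,0,9.4]
    - [4.19,0.986,1,0,0,0,9.4]
    - [4.19,0.986,1,0,0,0,9.4]
    - [4.19,0.986,1,0,0,0,9.4]
    - [4.19,0.986,1,0,0,0,9.4]
    - [4.19,0.986,1,0,0,0,9.4]

```text
clock: 4.85
eef_pos: [632.4, 174.7, 157.0]
eef_rot: [3.142, 0.0, 1.192]
wrist_force: [0.3, -0.5, 1.0]
finger_gap: 94.3
```

```bash
python3 d.py 628 175.5 26; python3 - <<'E'
from m import *
s=camera("side")
c=camera("top");save(c,"top1.png")
blobs(s,*Y,(298,318,182,197),30,"ring side")
blobs(c,*Y,(308,342,195,228),30,"ring top")
blobs(s,*Y,(212,230,208,230),32,"whl side")
a=cv2.resize(s["image"][140:260,150:350],None,fx=3.9,fy=3.9,interpolation=cv2.INTER_CUBIC);cv2.imwrite("pics/s1.png",a[:,:,::-1])
E
```

```text
t 4.85 pos [632.4 174.7 157. ] rot [3.1416 0.     1.1921] F [ 0.3 -0.5  1. ] gap 94.2953747071706
tool cm [-0.087 -0.44  13.104]
ring side 68 [305.9 189.4] [ 495.4 -191.5   30. ]
ring top 146 [324.  211.2] [ 497.3 -195.3   30. ]
whl side 69 [220.3 217.3] [629.3 177.1  32. ]
```

View pics/s1.png

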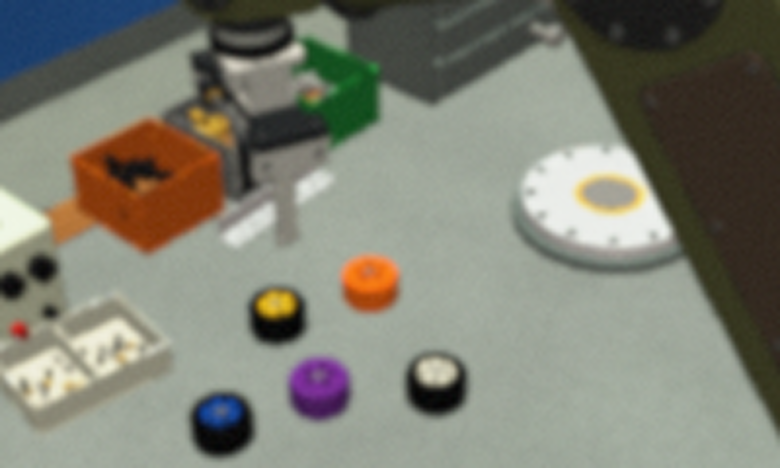

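Call:
jog_arm:
  increments:
    - [-0.05,-0.4,1.6,0,0,0,9.4]
    - [0,0,2,0,0,0,9.4]
    - [0,0,2,0,0,0,9.4]
    - [0,0,2,0,0,0,9.4]
    - [0,0,2,0,0,0,9.4]
    - [0,0,2,0,0,0,9.4]
    - [0,0,1,0,0,0,9.4]
    - [0,0,0.5,0,0,0,9.4]
    - [0,0,0,0,0,0,9.4]
    - [0,0,0,0,0,0,7]
    - [0,0,0,0,0,0,6]
    - [0,0,0,0,0,0,5]
    - [0,0,0,0,0,0,4.5]
    - [0,0,0,0,0,0,4.5]
    - [0,0,0,0,0,0,4.5]
    - [0,0,0,0,0,0,4.5]
  squeeze: 20

```text
clock: 6.95
eef_pos: [627.9, 174.4, 26.6]
eef_rot: [3.141, -0.0, 1.192]
wrist_force: [-0.3, -0.8, 1.5]
finger_gap: 56.2
```

```bash
python3 d.py 628 175.5 26;python3 d.py 496.5 -194.5 200; python3 - <<'E'
from m import *
s=camera("side")
a=cv2.resize(s["image"][140:260,150:350],None,fx=3.9,fy=3.9,interpolation=cv2.INTER_CUBIC);cv2.imwrite("pics/s2.png",a[:,:,::-1])
E
```

```text
t 6.95 pos [627.9 174.4  26.6] rot [ 3.1414e+00 -1.0000e-04  1.1920e+00] F [-0.3 -0.8  1.5] gap 56.167916476235696
tool cm [ 0.102 -0.028  0.057]
t 6.95 pos [627.9 174.4  26.6] rot [ 3.1414e+00 -1.0000e-04  1.1920e+00] F [-0.3 -0.8  1.5] gap 56.167916476235696
tool cm [-39.136   1.439 -17.347]
```

View pics/s2.png

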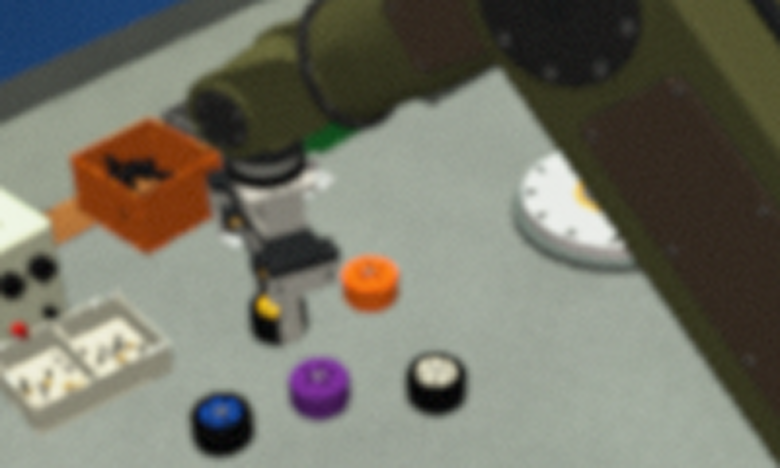

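Call:
jog_arm:
  increments:
    - [0,0,-1,0,0,0,4.5]
    - [0,0,-2,0,0,0,4.5]
    - [0,0,-2.5,0,0,0,4.5]
    - [0,0,-2.5,0,0,0,4.5]
    - [0,0,-2.5,0,0,0,4.5]
    - [-1,0,-1.5,0,0,0,4.5]
    - [-2.5,0.1,0,0,0,0,4.5]
    - [-3.5,0.14,0,0,0,0,4.5]
    - [-4,0.15,0,0,0,0,4.5]
    - [-4,0.15,0,0,0,0,4.5]
    - [-4,0.15,0,0,0,0,4.5]
    - [-4,0.15,0,0,0,0,4.5]
    - [-4,0.15,0,0,0,0,4.5]
    - [-4,0.15,0,0,0,0,4.5]
    - [-3.5,0.15,0,0,0,0,4.5]
    - [-2.5,0.1,0,0,0,0,4.5]
    - [-1.5,0.05,0,0,0,0,4.5]
    - [-0.6,0,0,0,0,0,4.5]
    - [0,0,0,0,0,0,4.5]

```text
clock: 9.38
eef_pos: [496.6, -194.0, 146.5]
eef_rot: [-3.142, -0.0, 1.192]
wrist_force: [-0.5, 0.2, -0.2]
finger_gap: 55.7
```

```bash
python3 d.py 496.5 -194.5 60; python3 - <<'E'
from m import *
s=camera("side");c=camera("top")
a=cv2.resize(s["image"][90:240,250:400],None,fx=3.9,fy=3.9,interpolation=cv2.INTER_CUBIC)
b=cv2.resize(c["image"][130:280,250:400],None,fx=3.9,fy=3.9,interpolation=cv2.INTER_CUBIC);
cv2.imwrite("pics/s3.png",a[:,:,::-1]);cv2.imwrite("pics/t3.png",b[:,:,::-1])
E
```

```text
t 9.375 pos [ 496.6 -194.   146.5] rot [-3.1416e+00 -1.0000e-04  1.1920e+00] F [-0.5  0.2 -0.2] gap 55.699999980626075
tool cm [-0.054  0.01   8.651]
```

View pics/s3.png

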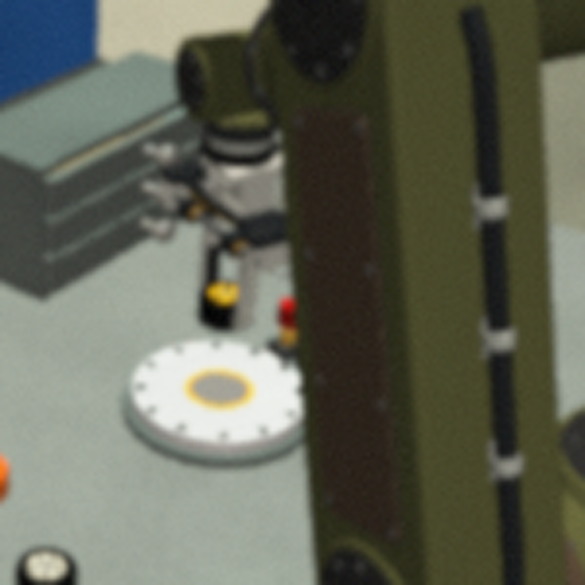

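View pics/t3.png

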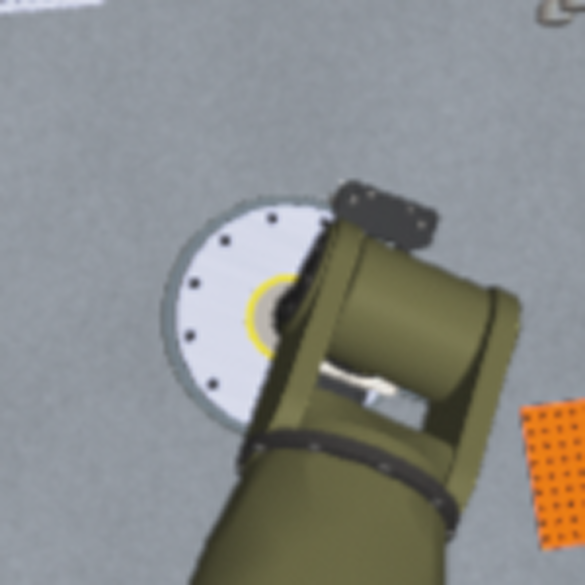

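Call:
jog_arm:
  increments:
    - [0,0,1,0,0,0,4.5]
    - [0,0,2,0,0,0,4.5]
    - [0,0,2,0,0,0,4.5]
    - [0,0,1.5,0,0,0,4.5]
    - [0,0,1,0,0,0,4.5]
    - [0,0,0.6,0,0,0,4.5]
    - [0,0,0.4,0,0,0,4.5]
    - [0,0,0.2,0,0,0,4.5]
    - [0,0,0.1,0,0,0,4.5]
    - [0,0,0,0,0,0,4.5]
    - [0,0,0,0,0,0,4.5]

```text
clock: 10.85
eef_pos: [496.7, -194.2, 58.6]
eef_rot: [3.141, 0.0, 1.192]
wrist_force: [0.7, 0.6, -0.4]
finger_gap: 55.9
```

```bash
python3 d.py 496.5 -194.5 60; python3 - <<'E'
from m import *
s=camera("side")
a=cv2.resize(s["image"][140:220,260:340],None,fx=7,fy=7,interpolation=cv2.INTER_CUBIC)
cv2.imwrite("pics/s4.png",a[:,:,::-1])
E
```

```text
t 10.85 pos [ 496.7 -194.2   58.6] rot [3.1413 0.     1.192 ] F [ 0.7  0.6 -0.4] gap 55.875864639918376
tool cm [-0.035 -0.006 -0.136]
```

View pics/s4.png

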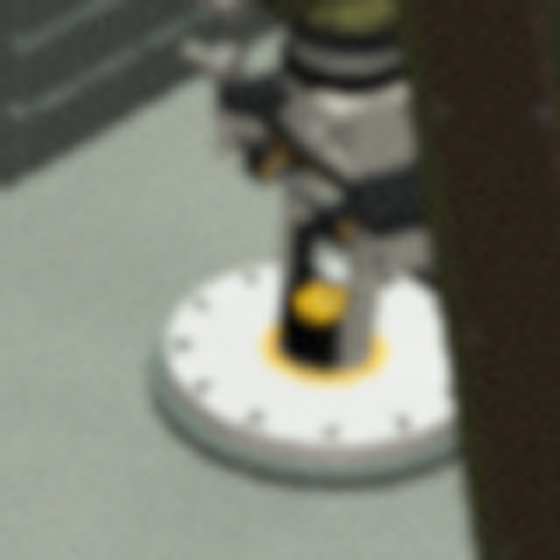

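Call:
jog_arm:
  increments:
    - [0,0,0.08,0,0,0,4.5]
    - [0,0,0.07,0,0,0,4.5]
    - [0,0,0.05,0,0,0,4.5]
    - [0,0,0,0,0,0,4.5]

```text
clock: 11.4
eef_pos: [496.6, -194.1, 56.5]
eef_rot: [-3.142, -0.0, 1.192]
wrist_force: [-1.5, 0.6, 1.2]
finger_gap: 55.7
```

```bash
python3 d.py 496.5 -194.5 60; python3 - <<'E'
from m import *
s=camera("side")
ce=blobs(s,*Y,(296,312,176,186),62,"hub")
print(px(s,[[496.5,-194,62],[496,-192,62]]))
E
```

```text
t 11.4 pos [ 496.6 -194.1   56.5] rot [-3.1416 -0.      1.192 ] F [-1.5  0.6  1.2] gap 55.7221249289507
tool cm [-0.037  0.003 -0.349]
hub 42 [305.3 182.7] [ 500.7 -191.    62. ]
[[306.50354094 182.77260483]
 [306.31976842 183.01700433]]
```

Call:
jog_arm:
  increments:
    - [0,0,0.03,0,0,0,4.5]
    - [0,0,0.02,0,0,0,4.5]
    - [0,0,0,0,0,0,5.65]
    - [0,0,0,0,0,0,5.9]
    - [0,0,0,0,0,0,6.5]
    - [0,0,0,0,0,0,7.5]
    - [0,0,0,0,0,0,8]
    - [0,0,0,0,0,0,8]
    - [0,0,-2,0,0,0,8]
    - [0,0,-4,0,0,0,8]
    - [0,0,-5,0,0,0,8]

```text
clock: 12.82
eef_pos: [496.2, -193.9, 166.6]
eef_rot: [-3.14, -0.0, 1.192]
wrist_force: [0.6, 0.0, -0.0]
finger_gap: 80.2
```

```bash
python3 d.py 466 -272.5 150; python3 - <<'E'
from m import *
s=camera("side");save(s,"s5full.png")
blobs(s,*Y,(296,312,176,186),62,"hub")
blobs(s,*R,(314,332,162,178),104,"knob side")
a=cv2.resize(s["image"][140:220,260:340],None,fx=7,fy=7,interpolation=cv2.INTER_CUBIC)
cv2.imwrite("pics/s5.png",a[:,:,::-1])
E
```

```text
t 12.825 pos [ 496.2 -193.9  166.6] rot [-3.1398e+00 -1.0000e-04  1.1920e+00] F [ 0.6  0.  -0. ] gap 80.17174884439164
tool cm [-8.416  0.107  1.656]
hub 46 [306.1 183.1] [ 496.5 -190.8   62. ]
knob side 30 [324.  169.9] [ 464.  -268.6  104. ]
```

View pics/s5.png

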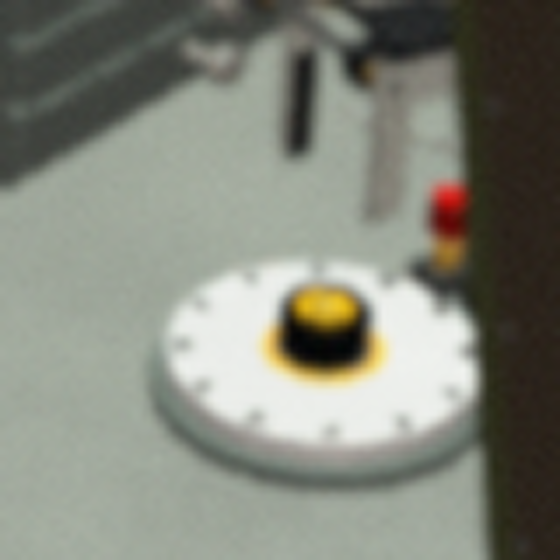

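Call:
jog_arm:
  increments:
    - [-1.4,0,0,0,0,0,6]
    - [-2.8,0.05,0,0,0,0,6]
    - [-2.8,0,0,0,0,0,6]
    - [-1.4,0,0,0,0,0,6]
    - [0,0,0,0,0,0,6]
    - [0,0,0,0,0,0,6]

```text
clock: 13.62
eef_pos: [466.1, -271.8, 165.6]
eef_rot: [-3.141, -0.0, 1.192]
wrist_force: [-1.1, -0.4, -0.6]
finger_gap: 60.0
```

```bash
python3 d.py 465.5 -271.8 106; python3 - <<'E'
from m import *
s=camera("side");c=camera("top")
blobs(s,*Y,(296,312,176,186),62,"hub")
blobs(c,*Y,(308,342,195,228),30,"ring/hub top")
blobs(s,*R,(314,332,162,178),104,"knob side")
a=cv2.resize(s["image"][140:220,270:350],None,fx=5,fy=5,interpolation=cv2.INTER_CUBIC)
b=cv2.resize(c["image"][170:250,295:375],None,fx=5,fy=5,interpolation=cv2.INTER_CUBIC)
cv2.imwrite("pics/s6.png",np.hstack([a,b])[:,:,::-1])
E
```

```text
t 13.625 pos [ 466.1 -271.8  165.6] rot [-3.1411e+00 -3.0000e-04  1.1924e+00] F [-1.1 -0.4 -0.6] gap 59.97257243597213
tool cm [-0.026 -0.057  5.96 ]
hub 45 [306.2 183.1] [ 496.2 -191.4   62. ]
ring/hub top 291 [324.  211.2] [ 497.3 -195.3   30. ]
knob side 34 [324.3 169.8] [ 463.2 -270.   104. ]
```

View pics/s6.png

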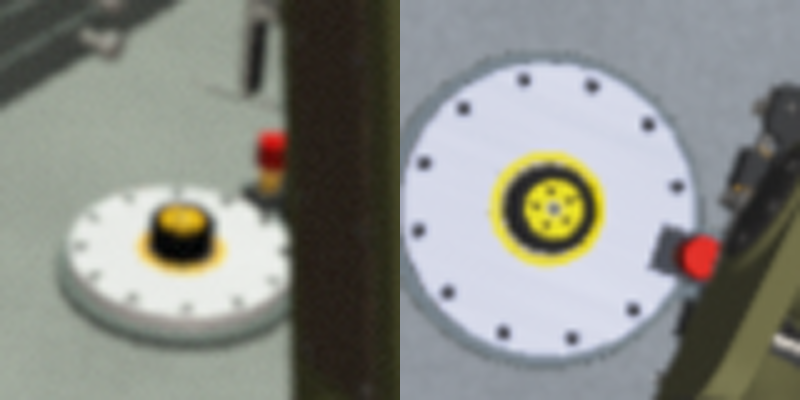

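The top view shows the wheel concentric in the ring. Next I'll go down onto the knob.

Call:
jog_arm:
  increments:
    - [0,0,1,0,0,0,6]
    - [0,0,1.5,0,0,0,6]
    - [0,0,1.5,0,0,0,6]
    - [0,0,1,0,0,0,6]
    - [0,0,0.6,0,0,0,6]
    - [0,0,0.3,0,0,0,6]
    - [0,0,0,0,0,0,6]
    - [0,0,0,0,0,0,4]
    - [0,0,0,0,0,0,3.2]
    - [0,0,0,0,0,0,2.8]
    - [0,0,0,0,0,0,2]
    - [0,0,0,0,0,0,1.5]
    - [0,0,0,0,0,0,1.5]
    - [0,0,0,0,0,0,1.5]
    - [0,0,0,0,0,0,1.5]
  squeeze: 15

```text
clock: 15.6
eef_pos: [466.3, -272.5, 107.1]
eef_rot: [3.141, 0.0, 1.192]
wrist_force: [4.6, -1.9, -2.3]
finger_gap: 25.9
```

```bash
python3 d.py 465.5 -271.8 106; python3 - <<'E'
from m import *
s=camera("side")
a=cv2.resize(s["image"][140:220,270:350],None,fx=5,fy=5,interpolation=cv2.INTER_CUBIC)
cv2.imwrite("pics/s7.png",a[:,:,::-1])
E
```

```text
t 15.6 pos [ 466.3 -272.5  107.1] rot [3.1406e+00 1.0000e-04 1.1920e+00] F [ 4.6 -1.9 -2.3] gap 25.864803364644
tool cm [ 0.035 -0.104  0.107]
```

View pics/s7.png

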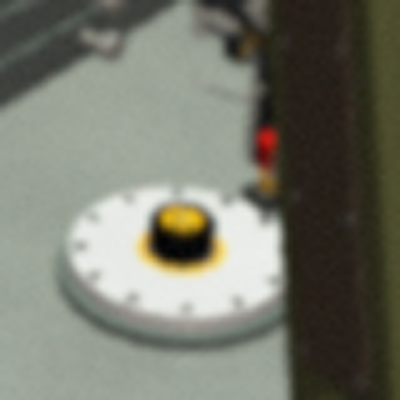

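Call:
jog_arm:
  increments:
    - [0,0.05,0,0,0,0,1.5]
    - [0,0,0,0,0,0,1.5]
    - [0,0,0,0,0,0,1.5]
    - [0,0,-0.3,0,0,0,1.5]
    - [0,0,-0.4,0,0,0,1.5]
    - [0,0,-0.4,0,0,0,1.5]
    - [0,0,-0.3,0,0,0,1.5]
    - [0,0,-0.2,0,0,0,1.5]
    - [0,0,-0.1,0,0,0,1.5]
    - [0,0,0,0,0,0,1.5]
    - [0,0,0,0,0,0,1.5]
  squeeze: 40

```text
clock: 17.02
eef_pos: [466.4, -272.5, 123.6]
eef_rot: [-3.141, -0.0, 1.192]
wrist_force: [4.4, -3.0, -9.8]
finger_gap: 25.5
```

```bash
python3 d.py 465.5 -271.8 106; python3 - <<'E'
from m import *
s=camera("side")
blobs(s,*R,(314,332,155,178),104,"knob side")
a=cv2.resize(s["image"][140:220,270:350],None,fx=5,fy=5,interpolation=cv2.INTER_CUBIC)
cv2.imwrite("pics/s8.png",a[:,:,::-1])
E
```

```text
t 17.025 pos [ 466.4 -272.5  123.6] rot [-3.1412e+00 -1.0000e-04  1.1920e+00] F [ 4.4 -3.  -9.8] gap 25.516852826718026
tool cm [ 0.033 -0.108  1.765]
knob side 26 [323.4 165. ] [ 487.9 -300.2  104. ]
```

View pics/s8.png

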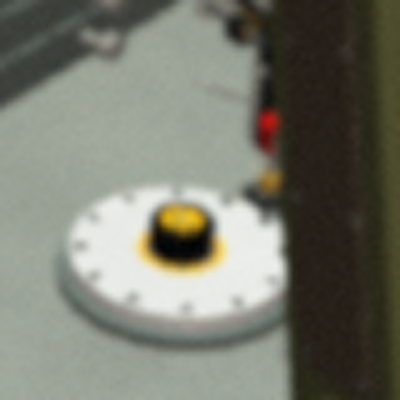

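Call:
jog_arm:
  increments:
    - [0,0,-0.1,0,0,0,1.5]
    - [0,0,-0.08,0,0,0,1.5]
    - [0,0,0,0,0,0,1.5]
    - [0,0,0,0,0,0,1.5]
    - [0,0,0,0,0,0,1.5]
    - [0,0,0,0,0,0,1.5]
    - [0,0,0,0,0,0,1.5]
    - [0,0,0,0,0,0,1.5]
  squeeze: 40

```text
clock: 18.08
eef_pos: [466.3, -272.5, 125.1]
eef_rot: [-3.141, -0.0, 1.192]
wrist_force: [6.3, -3.2, -12.8]
finger_gap: 25.7
```

```bash
for i in 1 2 3; do python3 d.py 465.5 -271.8 106; python3 -c "
from m import *
s=camera('side')
blobs(s,*R,(314,332,155,178),120,'knob side')
print(px(s,[[466,-271,102],[466,-271,120]]).round(1))
blobs(s,*Y,(296,312,176,186),62,'hub')"; done
```

```text
t 18.075 pos [ 466.3 -272.5  125.1] rot [-3.1409e+00 -1.0000e-04  1.1920e+00] F [  6.3  -3.2 -12.8] gap 25.742751709474454
tool cm [ 0.033 -0.101  1.912]
knob side 25 [323.4 164.7] [ 475.4 -278.8  120. ]
[[323.8 169.9]
 [324.2 166.2]]
hub 45 [306.2 183.1] [ 496.2 -191.4   62. ]
t 18.125 pos [ 466.4 -272.5  125.1] rot [-3.141e+00 -1.000e-04  1.192e+00] F [  6.6  -4.2 -12.7] gap 25.572268309258106
tool cm [ 0.033 -0.106  1.915]
knob side 24 [323.4 164.7] [ 475.7 -279.   120. ]
[[323.8 169.9]
 [324.2 166.2]]
hub 45 [306.2 183.1] [ 496.2 -191.4   62. ]
t 18.175 pos [ 466.4 -272.5  125.1] rot [-3.1410e+00 -2.0000e-04  1.1921e+00] F [  6.8  -4.3 -13. ] gap 25.46446792157633
tool cm [ 0.031 -0.104  1.914]
knob side 24 [323.4 164.7] [ 475.7 -279.   120. ]
[[323.8 169.9]
 [324.2 166.2]]
hub 45 [306.2 183.1] [ 496.2 -191.4   62. ]
```

```bash
python3 - <<'E'
from h import *
c=camera("top");save(c,"topend.png")
a=cv2.imread("pics/top0.png");b=cv2.imread("pics/topend.png")
d=cv2.absdiff(a,b).max(2)
for n,(u,v) in dict(white=(220,229),blue=(169,197),girder=(252,129),tray=(160,148),mug=(107,215),plate=(396,251)).items(): print(n,d[v-15:v+15,u-15:u+15].max())
print("sd",d[155:220,400:420].max())
sign_off()
E
```

```text
white 10
blue 9
girder 10
tray 10
mug 9
plate 180
sd 88
the job is handed in; nothing more can be done
```

View pics/topend.png

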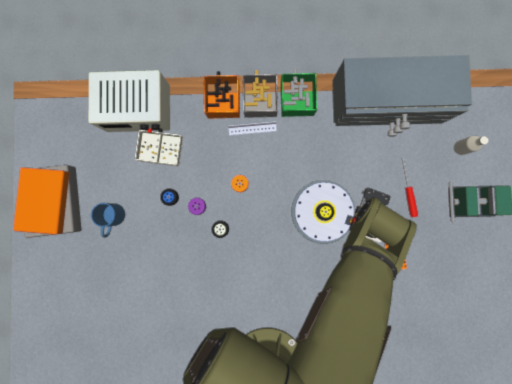

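The yellow-hub wheel lies flat in the painted ring, let go. The gripper is holding the red knob pulled right up, and the job was handed in at about 18 s on the robot's clock.

- **Wheel:** In the side camera its hub was about 1 mm from the ring's centre. The top view showed it sitting evenly in the ring. It did not move while I pulled the knob.
- **Knob:** It rose about 18 mm. The downward pull reached about 13 N, more than the spring's 10 N, so the plunger is against its stop. The gripper holds it with a 40 N squeeze, and it was steady over the last three readings. A sideways force of about 7–8 N remains because the gripper is slightly off the knob's centre.
- **Disagreement:** The two cameras differed by about 4 mm on the ring's position. I placed the wheel between the two, and the images afterwards agreed with that.
- **Other things on the bench:** The white and blue wheels, girder, tray and mug matched the first picture. The automatic comparison flagged the orange plate and the screwdriver, and I only looked at why after handing in. The arm now covers most of the plate in the top view, so its place is unconfirmed. The screwdriver looks to be where it was; the arm's edge next to it probably set off that flag. I never moved the arm low near either of them.

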